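# Shut the drill drawer to free the collet drawer

### The arm

A 6-joint arm with a two-finger parallel gripper is mounted at the origin on the work surface. World frame = base frame: x ahead of the robot, y to its left, z up, the work surface at z = 0. Lengths are in m, angles in rad, forces in N, time in s.
With the tool pointing down it reaches from about 0.3 to 0.875 m from the base axis. Payload 6.4 kg.
Tool frame: the origin (TCP) lies on the front face of the gripper's body, between the roots of the fingers; the fingertips stand 73 mm ahead of it and the grasp point (between the pads) lies ctrl.pinch_z ahead of it (ctrl.pinch_z is the distance from the TCP to the grasp point, in m); z points along the fingers, x is the direction in which the jaws open and shut, and the axes are right-handed (so a half turn about z gives the same grasp; the last joint's range is limited). The gripper opens to 85 mm and grips with 20 to 120 N. Pads are 22 mm wide; open, the fingers measure 114 mm over their backs; the gripper's body (76 mm by 85 mm) begins 54 mm behind the grasp point. The pads swing forward as they close: fully open they stand 13 mm farther back than shut.
Start: joints at [-1.348, 0.181, 1.607, -0, 1.354, -0.206], TCP at [0.239, -0.523, 0.304] pointing down, gripper open.
Joint ranges: [-2.99, 2.99], [-0.89, 2.07], [0.3, 2.58], [-1.14, 4.28], [0, 2.63], [-3.12, 3.12]. Speed limits (rad/s): [2.57, 2.57, 3.01, 3.14, 3.14, 3.14].

### API

Orientations are given as a unit quaternion [w, x, y, z].
In Python, from bench import ctrl gives the robot as it stands.
- The arm moves only by the tool move_arm, never from a script. Its argument "rows" is text: rows parted by semicolons, each of 7 numbers parted by spaces: the shift along the tool's x, y, z in cm, then the turn, a rotation vector about the tool's x, y, z in degrees, then the opening, from 0 (shut) to 1 (fully open). In form: x y z rx ry rz grip; .... A call has 1 to 20 rows; each row shifts and turns the commanded pose from where the row before left it, along the tool's axes as they then stand; what a row does not reach is not made up. A row lasts 1/10 s, in which the tool goes at most 50 mm and 8.59 degrees, less where a joint would pass 70% of its speed; a pose out of reach is approached as far as the arm can. A call with a gripper value outside its range is refused whole. The fingers move at their own pace and stop on an object; the grip force is fixed at half the most. Time passes only in rows, so rows that do not move let the fingers close. It gives the time, the measured TCP pose, the force and the opening at its end, in the units of the state.
- ctrl.get_obs(): the state, without advancing time (a new reading comes with each control period).
- ctrl.camera(name): name is "scene" or "top"; returns a dict with "color" (480x640x3 uint8, blue, green, red), "fx", "fy", "cx", "cy" (pixels), "rvec" (rotation vector, rad) and "tvec" (3), from world to camera coordinates, as OpenCV has them. Camera axes: x right, y down, z forward; pixel columns grow to the right and rows downward; lengths in m; the calibration is good to about 2 mm. A picture is of the moment at which its call begins. There is no depth.
- ctrl.hand_in(): hands the job in, once; it reports no verdict.
Trained networks look in the newest picture that a camera, given by its name, has taken for a name from the list of things; names that differ only in an ending like _2 or _b are one class to them, and where a whole thing is asked for, a point or a joint stands for the part that bears it (a point fixed in the world has none). Each returns a list of dicts, best first, with "confidence" (0 to 1); they miss things now and then, are a little off and sometimes report something else, mostly with a low value. They report only what shows in the picture. A call takes as long as a camera call.
- ctrl.look_for(camera, query): "bbox" ([left, top, right, bottom] in pixels, round what is visible of it).
- ctrl.trace(camera, query): "region" (480x640 bool, what is visible of it) and "bbox" ([left, top, right, bottom] in pixels, round what is visible of it).
The state is a dict: "time_s": time; "q": joint angles; "dq": joint speeds; "joint_efforts": joint torques, N m; "eef_pos": TCP position; "eef_rot": TCP orientation; "wrist_force": force on the tool from outside, world axes, zero at the start; "torque": the same for the moment, N m; "opening": opening from 0.0 (shut) to 1.0 (fully open).
Only numpy, scipy, OpenCV 4.12 (cv2) and the standard library are available. Lean on these libraries where they do the work, as an engineer would, in place of code of your own. Each camera call takes 0.05 s, during which the arm holds its last target.

### The job

The small drawer chest beside the home-made lathe has an interlock: while the red drawer is out, the other two are locked. Push the red drawer fully home first, then pull the green drawer fully open to get at the collets, leave the white drawer shut, and let go.

Things in the scene. Friction and masses are not known exactly. Their poses are not given: they have to be found in the camera images.
- chest: Fixed wooden chest, 200 deep (x) x 360 wide (y) x 115 mm high; origin: centre of underside; drawers open to its -x. Three drawers side by side, 110 mm apart, in any order; fronts 106 mm wide, 103 high. Loose tin and chuck, 46 mm high, on its rear half. Hidden interlock: others give only 2 mm until red is within about 12 mm of shut; green out locks red.
- red_pull (a point): Pull of the red drawer (drill bits), found 70 to 110 mm open: fin 14 mm thick (chest y), 45 mm long out of the front, 40 mm high, its outer 8 mm widened to 22. Point: fin's centre, 22 mm out from the front, 100 mm above table; axes as the chest's. Its x in the chest frame: -137 mm shut, -247 mm fully open (stop). Slides with 1.5 N friction, stays where left.
- green_pull (a point): Pull of the green drawer (collets), found shut: fin 14 mm thick (chest y), 45 mm long out of the front, 40 mm high, its outer 8 mm widened to 22. Point: fin's centre, 22 mm out from the front, 100 mm above table; axes as the chest's. Its x in the chest frame: -137 mm shut, -247 mm fully open (stop). Slides with 1.5 N friction, stays where left.
- white_pull (a point): Pull of the white drawer, a bystander, found shut: fin 14 mm thick (chest y), 45 mm long out of the front, 40 mm high, its outer 8 mm widened to 22. Point: fin's centre, 22 mm out from the front, 100 mm above table; axes as the chest's. Its x in the chest frame: -137 mm shut, -247 mm fully open (stop).

How it is judged:
On the way, in this order (a step that is already met when the one before it is completed fails the run):
1. the red drawer is pushed home (within 10 mm of shut) while the green one is still shut (x of red_pull in the frame of chest above -0.1475 m and x of green_pull in the frame of chest above -0.1525 m), for 0.2 s.
2. the green drawer is pulled open (at least 85 mm of its 110 mm) (x of green_pull in the frame of chest below -0.2225 m), for 0.2 s.
At the end, for the whole second after the job is handed in: The red drawer is within 12 mm of fully shut, the green drawer is at least 85 mm open (it travels 110 mm), the white drawer is within 12 mm of fully shut, and nothing is held (x of each of red_pull, white_pull in the frame of chest above -0.1495 m and x of green_pull in the frame of chest below -0.2225 m); the robot touches nothing.
It fails at once if the white drawer is pulled open by more than 20 mm (x of white_pull in the frame of chest below -0.1575 m).
It also fails if it takes over 43 s, if anything falls off the work surface, if the arm or the gripper's body presses on something with over 40 N, if the wrist force passes 120 N, or if a joint passes its speed limit or range.

## Working session

There is one attempt and no reset: what is moved stays moved. The work goes in short steps, Python scripts to look and compute and a tool call to move; the robot and the scene stay as the last step left them, time stands still between calls to the robot, and variables do not carry over. Pictures are saved under pics/ and viewed, and the job is handed in when it is done.

Besides the shell and the picture viewer there is one more tool, called after "Emit:" as a command line: name --argument value ..., lists and objects as JSON in quotes. move_arm: Moves the arm, as the interface text tells. Its arguments: {"type":"object","properties":{"rows":{"type":"string"}},"required":["rows"]}

```bash
mkdir -p pics; ls
python3 - <<'E'
from bench import ctrl
import cv2,numpy as np
print(ctrl.get_obs(), ctrl.pinch_z)
for c in("scene","top"):
    d=ctrl.camera(c); cv2.imwrite(f"pics/{c}0.png",d["color"])
    R=cv2.Rodrigues(np.array(d["rvec"]))[0]; print(c,d["fx"],d["fy"],d["cx"],d["cy"],-R.T@np.array(d["tvec"]).ravel(),R.tolist())
    for q in("chest","red_pull","green_pull","white_pull"):
        for r in ctrl.look_for(c,q)[:2]: print(c,q,r)
E
```

```text
pics
{'time_s': 0.0, 'q': array([-1.34828428e+00,  1.81539936e-01,  1.60797651e+00, -5.50163223e-05,
        1.35377609e+00, -2.06363770e-01]), 'dq': array([-0.00132253,  0.00030789,  0.00105749, -0.0006551 ,  0.00140014,
        0.00061674]), 'joint_efforts': array([ 4.41335415e-04, -4.44876730e+01, -3.51335192e+01, -3.51526651e-04,
        9.03596054e-03, -1.33927762e-05]), 'eef_pos': array([ 0.23899059, -0.52252837,  0.30299988]), 'eef_rot': array([-5.76980713e-04,  8.41385311e-01, -5.40435043e-01, -6.24667193e-04]), 'wrist_force': array([-0.21175724,  0.50261626, -0.5380759 ]), 'torque': array([ 0.0064338 , -0.06176949, -0.03916711]), 'opening': 1.0015585029262108} 0.0539
scene 520.4268865025887 520.4268865025887 322.5587459716712 239.98194032245112 [ 1.29088738 -0.17901095  0.60411018] [[0.2931287767411421, 0.9560306942085937, -0.008990660558358288], [0.5789913855990858, -0.18499222852052588, -0.7940698022145534], [-0.7608183065938225, 0.22755919475609815, -0.6077600819679295]]
scene chest {'bbox': [130.8, 226.5, 423.9, 426.5], 'confidence': 0.73}
scene red_pull {'bbox': [151.5, 200.5, 221.6, 265.4], 'confidence': 0.62}
scene green_pull {'bbox': [247.4, 218.0, 259.8, 244.2], 'confidence': 0.54}
scene white_pull {'bbox': [313.9, 208.8, 329.0, 230.6], 'confidence': 0.66}
top 519.7409972673911 519.7409972673911 318.2977301286903 244.75380817154632 [0.55770427 0.03124966 0.78452362] [[-0.02394677138672563, -0.9995933942290308, 0.015478964882617616], [-0.9835100240419309, 0.02077945118127933, -0.179655912837973], [0.17926121931190925, -0.01952589619685191, -0.9836077239573292]]
top chest {'bbox': [262.6, 108.6, 542.7, 265.8], 'confidence': 0.79}
top red_pull {'bbox': [430.9, 259.6, 527.0, 381.6], 'confidence': 0.87}
top green_pull {'bbox': [356.8, 258.1, 440.7, 305.5], 'confidence': 0.63}
top white_pull {'bbox': [275.6, 253.2, 361.7, 303.6], 'confidence': 0.58}
```

View pics/top0.png

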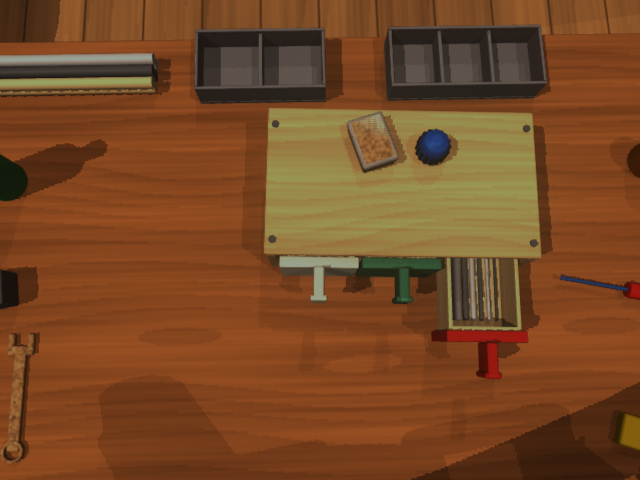

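View pics/scene0.png

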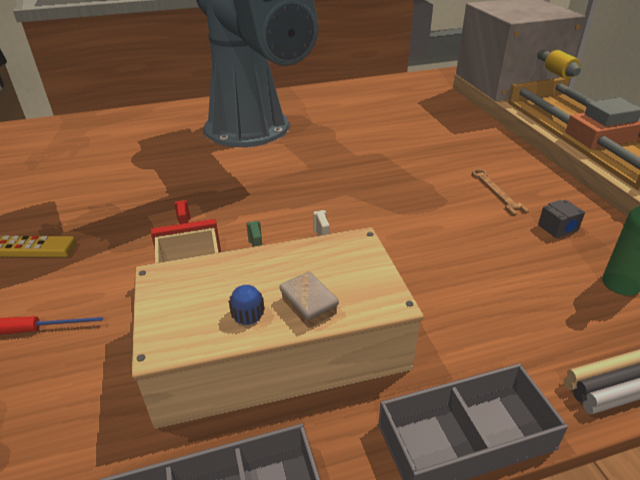

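```bash
cat > h.py <<'E'
from bench import ctrl
import cv2,numpy as np
def cam(c):
    d=ctrl.camera(c); d["R"]=cv2.Rodrigues(np.array(d["rvec"]))[0]; d["C"]=-d["R"].T@np.array(d["tvec"]).ravel(); return d
def bp(d,u,v,z):
    r=d["R"].T@np.array([(u-d["cx"])/d["fx"],(v-d["cy"])/d["fy"],1]); return d["C"]+r*(z-d["C"][2])/r[2]
def pj(d,P): return cv2.projectPoints(np.array(P,float).reshape(-1,3),np.array(d["rvec"]),np.array(d["tvec"]),np.array([[d["fx"],0,d["cx"]],[0,d["fy"],d["cy"]],[0,0,1]]),None)[0].reshape(-1,2)
E
python3 - <<'E'
from h import *
d=cam("top"); 
print("chest",[bp(d,u,v,.115).round(4).tolist() for u,v in((269,109),(532,113),(540,257),(264,254))])
for q in("red_pull","green_pull","white_pull"):
    for r in ctrl.trace("top",q)[:1]:print(q,r["bbox"],r["confidence"])
im=d["color"]
cv2.imwrite("pics/topz.png",cv2.resize(im[240:390,260:550],None,fx=2.7,fy=2.7,interpolation=cv2.INTER_CUBIC))
E
```

```text
chest [[0.8706, 0.0811, 0.115], [0.8586, -0.2819, 0.115], [0.6572, -0.2727, 0.115], [0.669, 0.089, 0.115]]
red_pull [431.4, 258.3, 529.1, 380.1] 0.85
green_pull [355.8, 260.6, 443.3, 306.5] 0.85
white_pull [278.6, 253.7, 360.7, 303.1] 0.82
```

View pics/topz.png

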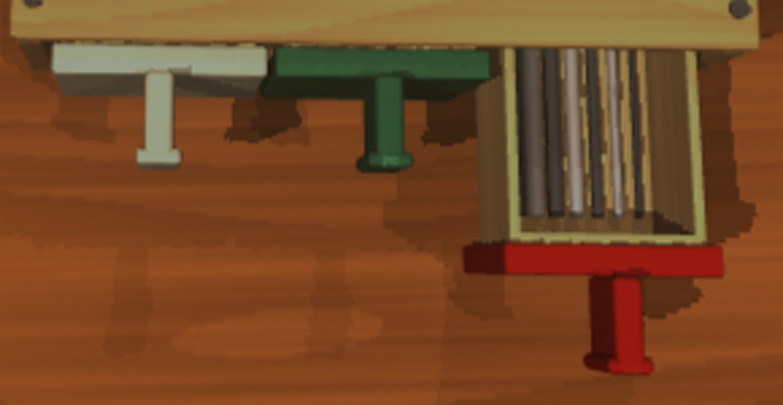

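```bash
cat >> h.py <<'E'
yaw=np.radians(-2.0); O=np.array([.7639,-.0961,0])
Rz=np.array([[np.cos(yaw),-np.sin(yaw),0],[np.sin(yaw),np.cos(yaw),0],[0,0,1]])
def w(p): return O+Rz@np.array(p,float)
E
python3 - <<'E'
from h import *
for u,v in((492.2,376.3),): 
  p=bp(cam("top"),u,v,.12); print("red end chest frame",Rz.T@(p-O))
rx=(Rz.T@(p-O))[0]+.023; print("red pull x",rx)
for c in("top","scene"):
    d=cam(c); im=cv2.resize(d["color"],None,fx=3,fy=3,interpolation=cv2.INTER_CUBIC)
    for y,x in((.11,-.137),(0,-.137),(-.11,rx)):
        L=[]
        for z in(.08,.12):
            P=[(x-.023,y-.011,z),(x-.015,y-.011,z),(x-.015,y-.007,z),(x+.022,y-.007,z),(x+.022,y+.007,z),(x-.015,y+.007,z),(x-.015,y+.011,z),(x-.023,y+.011,z)]
            cv2.polylines(im,[(pj(d,[w(q) for q in P])*3+1).astype(int)],True,(255,0,255) if z>.1 else (255,255,0),1)
    P=[w(q) for q in((-.1,-.18,.115),(.1,-.18,.115),(.1,.18,.115),(-.1,.18,.115))]
    cv2.polylines(im,[(pj(d,P)*3+1).astype(int)],True,(0,0,255),1)
    u0,v0=((265,240) if c=="top" else (125,190)); cv2.imwrite(f"pics/fit_{c}.png",im[v0*3:v0*3+500,u0*3:u0*3+800])
E
```

```text
red end chest frame [-0.2529986  -0.10787229  0.12      ]
red pull x -0.22999860479577547
```

View pics/fit_top.png

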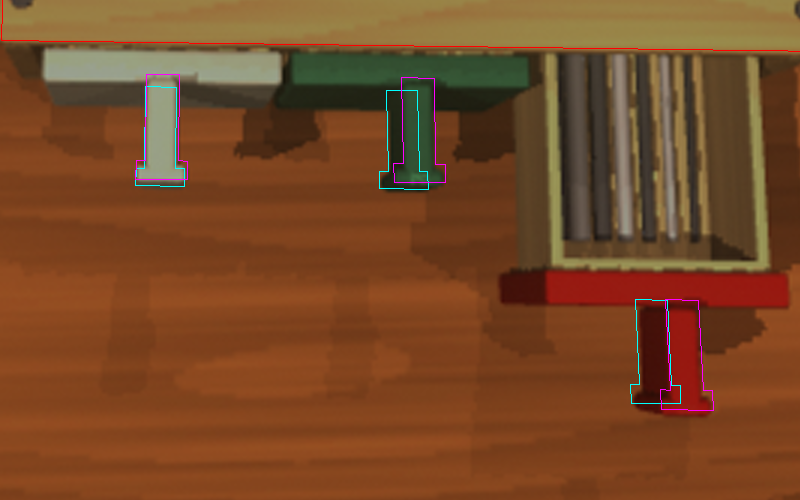

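View pics/fit_scene.png

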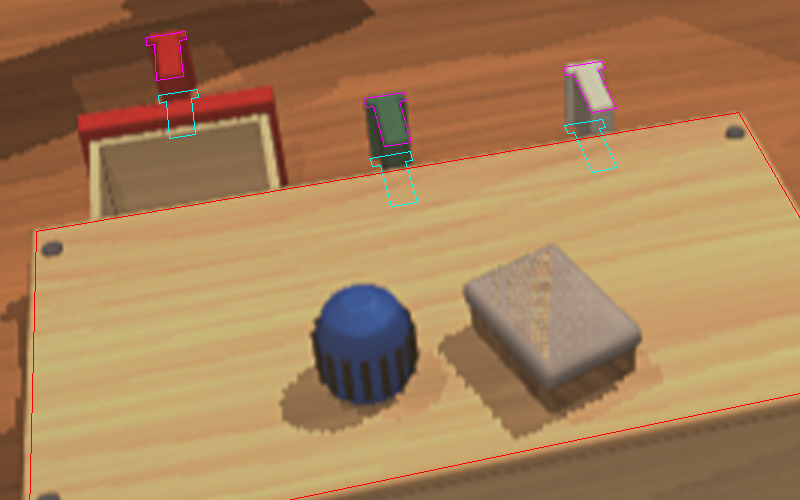

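Emit:
move_arm --rows "0 0 0 0 0 6.6 0;0 0 0 0 0 6.6 0;0 0 0 0 0 6.6 0;0 0 0 0 0 6.6 0;0 0 0 0 0 0 0;0 0 0 0 0 0 0"

```text
time_s: 1.45
eef_pos: [0.2391, -0.523, 0.3039]
eef_rot: [0.0, -0.697, 0.717, -0.0]
wrist_force: [-0.2, -0.4, -0.1]
opening: 0.002
```

```bash
cat >> h.py <<'E'
from scipy.spatial.transform import Rotation as Ro
def rel(p):
    o=ctrl.get_obs(); q=o["eef_rot"]; T=Ro.from_quat([q[1],q[2],q[3],q[0]]).as_matrix()
    des=np.c_[-Rz[:,1],-Rz[:,0],[0,0,-1]]
    print("t",o["time_s"],"chest pos",(Rz.T@(o["eef_pos"]-O)).round(4),"F",Rz.T@o["wrist_force"],"open",o["opening"])
    print("shift cm",(T.T@(w(p)-o["eef_pos"])*100).round(2),"rot deg",np.degrees(Ro.from_matrix(T.T@des).as_rotvec()).round(2))
E
python3 -c "
from h import *
rel((-.295,-.11,.165))"
```

```text
t 1.45 chest pos [-0.5096 -0.4449  0.3039] F [-0.14101539 -0.37990197 -0.14636068] open 0.0018908677519542127
shift cm [-33.36 -21.66  13.89] rot deg [-0.   -0.    0.34]
```

Emit:
move_arm --rows "-3.34 -2.17 0 0 0 0.3 0;-3.34 -2.17 0 0 0 0 0;-3.34 -2.17 0 0 0 0 0;-3.34 -2.17 0 0 0 0 0;-3.34 -2.17 0 0 0 0 0;-3.34 -2.17 0 0 0 0 0;-3.34 -2.17 0 0 0 0 0;-3.34 -2.17 0 0 0 0 0;-3.34 -2.17 0 0 0 0 0;-3.34 -2.17 0 0 0 0 0;0 0 2.8 0 0 0 0;0 0 2.8 0 0 0 0;0 0 2.8 0 0 0 0;0 0 2.8 0 0 0 0;0 0 2.7 0 0 0 0;0 0 0 0 0 0 0;0 0 0 0 0 0 0"

```text
time_s: 3.15
eef_pos: [0.4682, -0.1971, 0.1651]
eef_rot: [-0.0, -0.694, 0.72, 0.0]
wrist_force: [-0.2, -0.6, -0.2]
opening: -0.0
```

```bash
python3 -c "
from h import *
rel((-.180,-.11,.165))
d=cam('top');cv2.imwrite('pics/t1.png',d['color'])"
```

```text
t 3.15 chest pos [-0.292  -0.1113  0.1651] F [-0.21493856 -0.58884016 -0.22993062] open -8.78731342172429e-05
shift cm [-1.40e-01 -1.12e+01  1.00e-02] rot deg [ 0.04  0.03 -0.05]
```

View pics/t1.png

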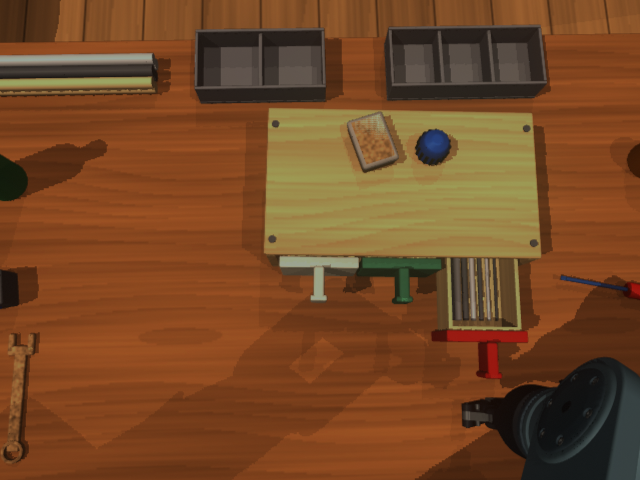

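Emit:
move_arm --rows "-0.14 -1.2 0 0 0 0 0;0 -1.5 0 0 0 0 0;0 -1.5 0 0 0 0 0;0 -1.5 0 0 0 0 0;0 -1.5 0 0 0 0 0;0 -1.5 0 0 0 0 0;0 -1.5 0 0 0 0 0;0 -1 0 0 0 0 0;0 0 0 0 0 0 0;0 0 0 0 0 0 0"

```text
time_s: 4.2
eef_pos: [0.5805, -0.1998, 0.1653]
eef_rot: [0.0, -0.694, 0.72, -0.0]
wrist_force: [-1.6, -0.5, 0.2]
opening: -0.0
```

```bash
python3 -c "
from h import *
rel((-.170,-.11,.165))
d=cam('top');cv2.imwrite('pics/t2.png',d['color'])"
```

```text
t 4.2 chest pos [-0.1797 -0.11    0.1653] F [-1.56536019 -0.5300139   0.17165771] open -0.00010373346931372347
shift cm [-0.   -0.97  0.03] rot deg [-0.04 -0.01 -0.1 ]
```

View pics/t2.png

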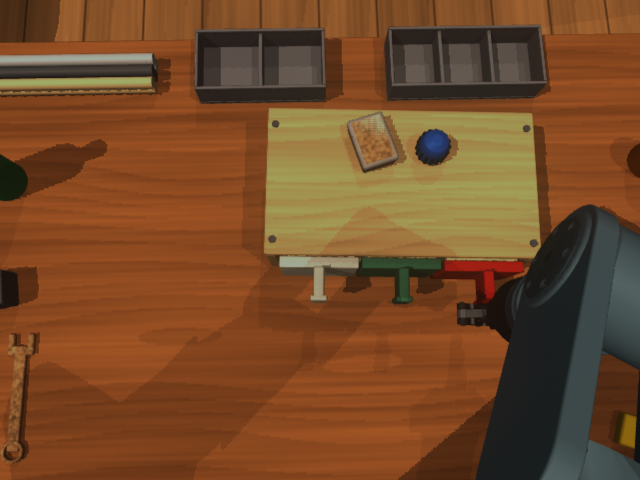

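Emit:
move_arm --rows "0 -0.3 0 0 0 0 0;0 -0.3 0 0 0 0 0;0 -0.2 0 0 0 0 0;0 0 0 0 0 0 0"

```text
time_s: 4.65
eef_pos: [0.5868, -0.2001, 0.165]
eef_rot: [-0.001, -0.694, 0.72, 0.002]
wrist_force: [-9.0, 1.0, 5.7]
opening: 0.002
```

Emit:
move_arm --rows "0 -0.1 0 0 0 0 0;0 0 0 0 0 0 0"

```text
time_s: 4.85
eef_pos: [0.587, -0.2002, 0.1649]
eef_rot: [-0.002, -0.694, 0.72, 0.003]
wrist_force: [-13.3, 0.2, 8.8]
opening: -0.002
```

Emit:
move_arm --rows "0 0 0 0 0 0 0;0 0 0 0 0 0 0;0 1.5 0 0 0 0 0;0 2.5 0 0 0 0 0;0 0 -4 0 0 0 0;0 0 -4 0 0 0 0.6;-3 0 0 0 0 0 0.6;-4 0 0 0 0 0 0.6;-4 0 0 0 0 0 0.6;0 0 0 0 0 0 0.6;0 0 0 0 0 0 0.6"

```text
time_s: 5.95
eef_pos: [0.5535, -0.0881, 0.2451]
eef_rot: [0.0, -0.695, 0.719, -0.0]
wrist_force: [-0.4, -1.2, -0.8]
opening: 0.599
```

```bash
python3 -c "
from h import *
rel((-.134,0,.157))
d=cam('top');cv2.imwrite('pics/t3.png',d['color'])
d=cam('scene');cv2.imwrite('pics/s3.png',d['color'])"
```

```text
t 5.95 chest pos [-0.2106  0.0007  0.2451] F [-0.3776588  -1.22597741 -0.8233146 ] open 0.599378561172196
shift cm [ 0.06 -7.65  8.82] rot deg [-0.03 -0.03 -0.01]
```

View pics/t3.png

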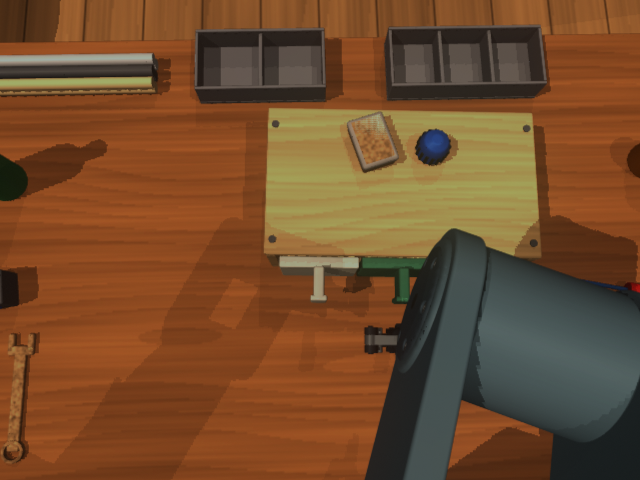

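View pics/s3.png

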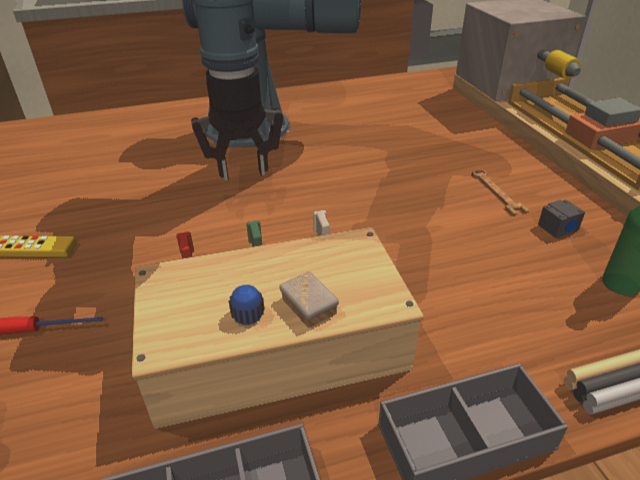

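Emit:
move_arm --rows "0.06 -2.5 0 0 0 0 0.6;0 -2.5 0 0 0 0 0.6;0 -2.65 0 0 0 0 0.6;0 0 2.5 0 0 0 0.6;0 0 2.5 0 0 0 0.6;0 0 2 0 0 0 0.6;0 0 1.8 0 0 0 0.6;0 0 0 0 0 0 0.6;0 0 0 0 0 0 0.6"

```text
time_s: 6.95
eef_pos: [0.6297, -0.0934, 0.1568]
eef_rot: [-0.0, -0.693, 0.721, 0.0]
wrist_force: [-0.1, 0.2, 0.2]
opening: 0.602
```

```bash
python3 -c "
from h import *
rel((-.134,0,.157))
d=cam('scene');cv2.imwrite('pics/s4.png',cv2.resize(d['color'][100:320,100:400],None,fx=2.5,fy=2.5))"
```

```text
t 6.95 chest pos [-0.1342 -0.002   0.1568] F [-0.14476819  0.17172976  0.24492556] open 0.6019792068710786
shift cm [-0.2  -0.02 -0.02] rot deg [ 0.03  0.   -0.21]
```

View pics/s4.png

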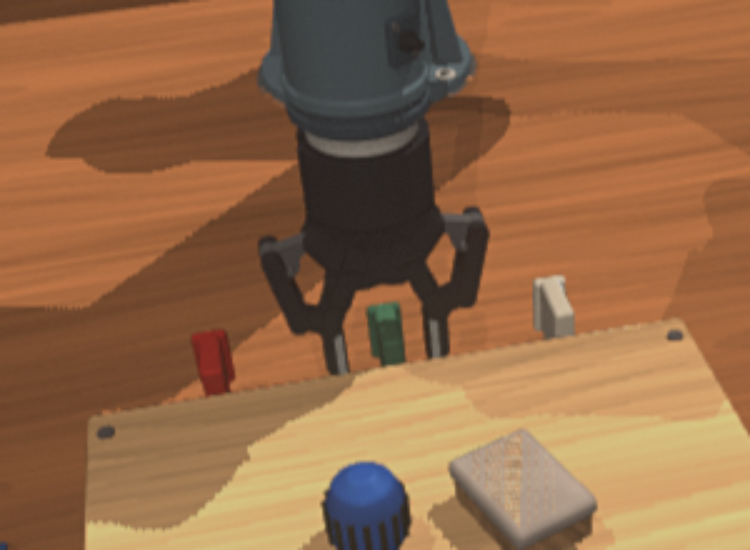

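The green fin stands centred between the pads (fin about (388,335) in the zoomed picture). Red and white are in line with it, so both look shut. I'll close on the fin.

Emit:
move_arm --rows "-0.2 0 0 0 0 0 0.6;0 0 0 0 0 0 0;0 0 0 0 0 0 0;0 0 0 0 0 0 0;0 0 0 0 0 0 0;0 0 0 0 0 0 0;0 0 0 0 0 0 0"

```text
time_s: 7.7
eef_pos: [0.6301, -0.0906, 0.1577]
eef_rot: [0.0, -0.694, 0.72, -0.001]
wrist_force: [-2.4, -2.1, 5.0]
opening: 0.155
```

Emit:
move_arm --rows "0 0.5 0 0 0 0 0;0 1 0 0 0 0 0;0 1 0 0 0 0 0;0 0 0 0 0 0 0"

```text
time_s: 8.1
eef_pos: [0.6037, -0.0896, 0.1577]
eef_rot: [-0.0, -0.694, 0.72, -0.0]
wrist_force: [-1.3, -1.7, 5.9]
opening: 0.156
```

Emit:
move_arm --rows "0 1 0 0 0 0 0;0 1.2 0 0 0 0 0;0 1.2 0 0 0 0 0;0 1.2 0 0 0 0 0;0 1.2 0 0 0 0 0;0 1.1 0 0 0 0 0;0 0.5 0 0 0 0 0;0 0.3 0 0 0 0 0;0 0 0 0 0 0 0;0 0 0 0 0 0 0;0 0 0 0 0 0 0"

```text
time_s: 9.2
eef_pos: [0.5272, -0.0867, 0.1576]
eef_rot: [-0.0, -0.694, 0.72, -0.0]
wrist_force: [-1.8, -2.5, 9.9]
opening: 0.154
```

```bash
python3 -c "
from h import *
rel((-.24,0,.157))
d=cam('scene');cv2.imwrite('pics/s5.png',d['color'])"
```

```text
t 9.2 chest pos [-0.2369  0.0012  0.1576] F [-1.71016923 -2.51611578  9.93416422] open 0.15448889240501815
shift cm [0.12 0.31 0.06] rot deg [-0.02 -0.04 -0.13]
```

View pics/s5.png

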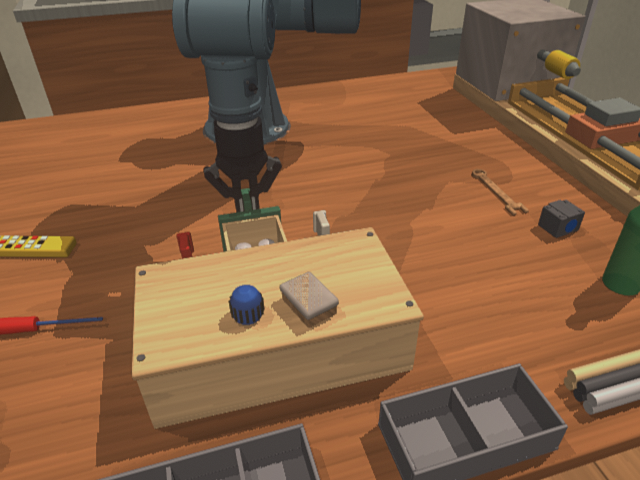

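Emit:
move_arm --rows "0 0.3 0 0 0 0 0;0 0.2 0 0 0 0 0;0 0 0 0 0 0 0;0 0 0 0 0 0 0.6;0 0 0 0 0 0 0.6;0 0 0 0 0 0 0.6;0 0 0 0 0 0 0.6;0 0 -2 0 0 0 0.6;0 0 -3.5 0 0 0 0.6;0 0 -4 0 0 0 0.6;0 4 0 0 0 0 0.6;0 4 0 0 0 0 0.6;0 4 0 0 0 0 0.6;0 0 0 0 0 0 0.6;0 0 0 0 0 0 0.6"

```text
time_s: 10.75
eef_pos: [0.4026, -0.0818, 0.2521]
eef_rot: [0.0, -0.694, 0.72, -0.001]
wrist_force: [-0.3, 0.5, 0.6]
opening: 0.599
```

Run:
```python
from h import *
rel((-.24,0,.157))
d=cam('top');im=d['color'].copy()
for y,x in((.11,-.137),(0,-.245),(-.11,-.137)):
    P=[(x-.023,y-.011,.12),(x+.022,y-.011,.12),(x+.022,y+.011,.12),(x-.023,y+.011,.12)]
    cv2.polylines(im,[pj(d,[w(q) for q in P]).round().astype(int)],True,(255,0,255),1)
cv2.imwrite('pics/t6.png',im)
d=cam('scene');cv2.imwrite('pics/s6.png',d['color'])
```

```text
t 10.75 chest pos [-0.3616  0.0017  0.2521] F [-0.3307742   0.48681902  0.62757781] open 0.5993707216873458
shift cm [  0.13 -12.15   9.52] rot deg [-0.06 -0.02 -0.17]
```

View pics/t6.png

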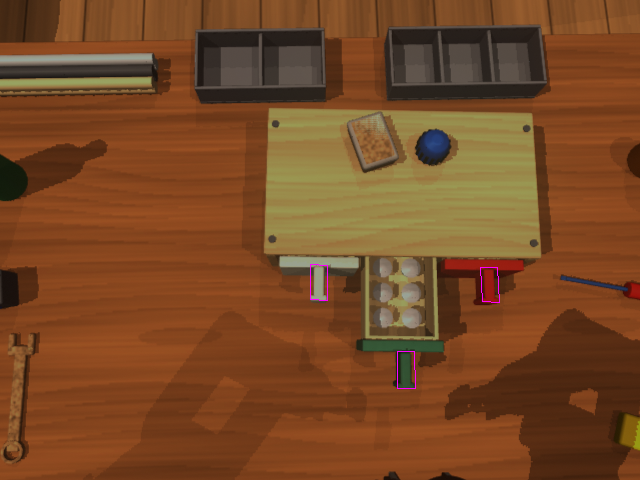

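View pics/s6.png

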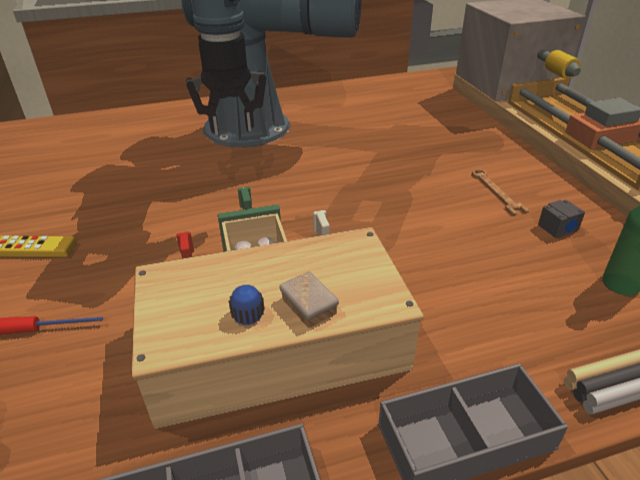

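The model outlines fit all three pulls. Red (489,285) and white (319,283) are shut, and green (405,370) is about 108 mm open. The gripper is clear of everything.

```bash
python3 -c "
from bench import ctrl
print(ctrl.hand_in())"
```

```text
the job is handed in; nothing more can be done
None
```

The job is done and handed in; the hand-in gives no verdict. I pushed the red drawer home with closed fingers until it met its stop, at about 13 N along the push. Then I gripped the green pull, drew that drawer out about 108 mm of its 110 mm, let go and backed away.

**Last checks:** in the top picture, the predicted outlines matched all three pulls, with red and white shut and green at about 108 mm open. The wrist force was back to about zero, the gripper was open and clear of everything, and the clock stood near 11 s of the 43 s allowed. No check failed or disagreed.

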